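Stick the steel stack: lay the missing spacer and the next tube

TASK

Three steel tubes lie side by side on the welding bench with one wooden spacer stick across them at one end. Lay the matching full-length square stick across all three tubes on the place marked by two black pen lines at the other end and let go of it; then set the loose steel tube down gently, without dropping it, on both sticks, straight above the middle tube, in line with it and with the ends about even, so that it rests level and clear of the layer below.

Things in the scene. Friction and masses are not known exactly. Their poses are not given: they have to be found in the camera images.
- spacer_mid (a point): Centre of the loose wooden spacer stick to be used: a bar of plain pale wood 150 mm long with a 25 x 25 mm square section, lying flat on the bench (centre 12.5 mm above its underside), about 50 g. Its x axis runs along its length, z up. Near it lie two wrong pieces of the same wood: a short offcut 75 mm long of 25 x 25 mm section, and a flat lath 150 x 45 x 8 mm. The three lie roughly side by side, about 90 mm apart, in any order.
- tube_mid (a point): Centre of the loose bare steel tube, open at both ends: 300 mm long, 30 x 30 mm square section, 15 mm from its centre to its underside, about 0.55 kg, lying by itself on the bench. Its x axis runs along its length, z up.
- layer: The lower layer, fixed to the bench: three bare steel tubes lying parallel side by side, each 300 mm long and 30 x 30 mm, with 12 mm gaps, so 114 mm wide and 30 mm high in all. Origin: on the bench (underside), at the centre of the middle tube. x axis along the tubes, y across them, z up. A wooden stick like the spacer (150 x 25 x 25 mm), loose, already lies across the three tubes 95 mm from the layer's centre along its x axis, at the end opposite the pen mark.
- mark: The pen mark: a pair of black marker-pen lines, 35 mm apart, drawn across the tops of the three tubes, with the place of the stick between them, at the layer's bare end, 95 mm from the layer's centre along the layer's x axis; which end varies. Origin: midway between the lines, on top of the middle tube (30 mm above the bench). Its x axis runs across the tubes, along the length of a stick laid there.

How it is judged:
On the way:
1. the full-length square stick lies flat across the three tubes on the pen mark (centre within 20 mm, within 10 degrees), let go (horizontal distance between spacer_mid and mark below 0.02 m and angle between the x axis of spacer_mid and the x axis of mark, either way round below 0.175 rad and z of spacer_mid in the frame of layer between 0.038 and 0.047 m and contact force between the fingers and spacer below 0.2 N), for 0.2 s.
At the end, for the whole second after the job is handed in: Stick flat across the three tubes, within 20 mm and 10 degrees of the pen mark. Tube at rest on both sticks: level within 2 degrees, centre 65 to 75 mm above the bench, within 20 mm sideways, 25 mm lengthwise and 10 degrees of the middle tube. All released and still (horizontal distance between spacer_mid and mark below 0.02 m and angle between the x axis of spacer_mid and the x axis of mark, either way round below 0.175 rad and z of spacer_mid in the frame of layer between 0.038 and 0.047 m and z of tube_mid in the frame of layer between 0.065 and 0.075 m and y of tube_mid in the frame of layer between -0.02 and 0.02 m and x of tube_mid in the frame of layer between -0.025 and 0.025 m and angle between the x axis of tube_mid and the x axis of layer, either way round below 0.175 rad and angle between tube_mid's own x axis and vertical between 1.53 and 1.611 rad and contact force between tube and spacer above 0.3 N and linear speed of each of tube, spacer below 0.02 m/s); the robot touches nothing.
It fails at once if the loose tube is dropped onto the stack from more than about 20 mm (contact force between the fingers and tube below 0.05 N and horizontal distance between tube_mid and layer below 0.1 m and linear speed of tube above 0.6 m/s).
It also fails if it takes over 48 s, if anything falls off the work surface, if the arm or the gripper's body presses on something with over 40 N, if the wrist force passes 120 N, or if a joint passes its speed limit or range.

ROBOT

A 7-joint arm with a two-finger parallel gripper is mounted at the origin on the work surface. World frame = base frame: x ahead of the robot, y to its left, z up, the work surface at z = 0. Lengths are in m, angles in rad, forces in N, time in s.
With the tool pointing down it reaches from about 0.4 to 0.85 m from the base axis. Payload 10.4 kg.
Tool frame: the origin (TCP) lies midway between the tips of the shut fingers; the grasp point (between the pads) lies manip.pinch_z behind it (manip.pinch_z is the distance from the TCP to the grasp point, in m); z points along the fingers, y is the direction in which the jaws open and shut (so a half turn about z gives the same grasp; the last joint's range is limited). The gripper opens to 85 mm and grips with 20 to 120 N. Pads are 22 mm wide; open, the fingers measure 114 mm over their backs; the gripper's body (76 mm by 85 mm) begins 54 mm behind the grasp point. The pads swing forward as they close: fully open they stand 13 mm farther back than shut.
Start: joints at [-1.28, 0.332, -0.065, 1.46, 0.022, 1.35, -0.088], TCP at [0.193, 0.595, 0.231] pointing down, gripper open.
Joint ranges: [-2.6, 2.6], [-0.5, 2.12], [-1.47, 1.34], [0.16, 2.42], [-1.27, 4.41], [0.06, 2.06], [-2.6, 2.6]. Speed limits (rad/s): [2.22, 2.22, 2.79, 2.79, 3.14, 3.14, 3.14].

INTERFACE

Orientations are given as a unit quaternion [x, y, z, w].
In Python, from workcell import manip gives the robot as it stands.
- The arm moves only by the shell command python3 -m handwheel 'ROWS' [FORCE]. ROWS is JSON, a list that holds one entry, the list of rows, each a list of 7 numbers: the shift along the tool's x, y, z in m, then the turn, a rotation vector about the tool's x, y, z in rad, then the finger opening in m, from 0 to 0.0854. In form: [[[tx, ty, tz, ax, ay, az, claw], ...]]. A call has 1 to 8 rows; each row is the pose to reach, as a shift and turn from the pose commanded when the call began, along the tool's axes at that moment; what a row does not reach only later rows make up. A row lasts 1/8 s, in which the tool goes at most 62.5 mm and 10.7 degrees, less where a joint would pass 70% of its speed; a pose out of reach is approached as far as the arm can. A call with a gripper value outside its range is refused whole. The fingers move at their own pace and stop on an object; FORCE is the grip in N (left out, the last holds). Time passes only in rows, so rows that repeat a pose let the fingers close. It gives the time, the measured TCP pose, the force and the opening at its end, in the units of the state.
- manip.get_obs(): the state, without advancing time (a new reading comes with each control period).
- manip.camera(name): name is "scene" or "top" or "wrist"; returns the picture (480x640x3 uint8, blue, green, red); there is no depth.
- manip.calibration(name): a dict with "fx", "fy", "cx", "cy" (pixels), "k1" (the pictures are not rectified: a ray, as slopes to the right and down, at radius r is drawn at 1 + k1 r^2 times it, then the intrinsics apply), "view" (4x4, takes a point from world to camera coordinates); the wrist camera has in their place "tool_from_camera" (4x4, takes a point from camera to tool coordinates, whose origin is the TCP and whose axes are the flange's). Camera axes: x right, y up, looking along -z (the intrinsics and any distortion apply to the point x, -y, -z); pixel columns grow to the right and rows downward; lengths in m; the calibration is good to about 2 mm. A picture is of the moment at which its call begins: read the wrist's pose just before it. calibration takes no time and is no camera call.
- manip.hand_in(): hands the job in, once; it reports no verdict.
The state is a dict: "clock": time; "joint_pos": joint angles; "joint_velocities": joint speeds; "tau": joint torques, N m; "position": TCP position; "ee_rot": TCP orientation; "ft_force": force on the tool from outside, world axes, zero at the start; "torque": the same for the moment, N m; "grip_width": opening from 0.0 (shut) to 1.0 (fully open).
Only numpy, scipy, OpenCV 4.12 (cv2) and the standard library are available. Lean on these libraries where they do the work, as an engineer would, in place of code of your own. Each camera call takes 0.05 s, during which the arm holds its last target.

## Working session

There is one attempt and no reset: what is moved stays moved. The work goes in short steps, Python scripts to look and compute and a shell command to move; the robot and the scene stay as the last step left them, time stands still between calls to the robot, and variables do not carry over. Pictures are saved under pics/ and viewed, and the job is handed in when it is done.

```bash
mkdir -p pics; ls; python3 - <<'E'
from workcell import manip
import cv2
o=manip.get_obs();print(o); print(manip.pinch_z)
for n in("scene","top","wrist"):
    print(n,manip.calibration(n)); cv2.imwrite(f"pics/{n}0.png",manip.camera(n))
E
```

```text
pics
{'clock': 0.0, 'joint_pos': array([-1.27957707,  0.33285748, -0.06469657,  1.46097493,  0.02160704,
        1.34992977, -0.08850603]), 'joint_velocities': array([ 3.80795734e-04, -1.65539876e-03,  1.64434206e-04, -1.49767315e-03,
       -2.77668634e-04,  4.10896400e-03, -4.14357238e-05]), 'tau': array([-2.20717761e-04, -6.25449586e+01,  4.89910331e-02, -3.91602302e+01,
        1.61222764e-02,  1.00458812e-02, -1.65946079e-05]), 'position': array([0.19282099, 0.59409128, 0.23050888]), 'ee_rot': array([ 1.56259607e-01,  9.87715745e-01, -7.32967396e-04, -7.57788053e-05]), 'ft_force': array([ 0.12389077, -0.97183549, -0.34080316]), 'torque': array([-0.05020262, -0.02058128,  0.01265652]), 'grip_width': 1.0017307982634143}
0.0187
scene {'fx': 487.15025699056594, 'fy': 487.15025699056594, 'cx': 322.6061216724464, 'cy': 249.26366902939006, 'k1': -0.13023161561742608, 'view': array([[-0.87618791,  0.48192004, -0.00691565,  0.51162379],
       [-0.38363925, -0.68867258,  0.61526499,  0.15397408],
       [ 0.29174591,  0.54174086,  0.78829002, -0.93798861],
       [ 0.        ,  0.       
[... 310 characters left out ...]
8e-01,
        -5.41600858e-01],
       [-1.76767316e-01,  8.97434497e-04,  9.84252260e-01,
        -6.75459148e-01],
       [ 0.00000000e+00,  0.00000000e+00,  0.00000000e+00,
         1.00000000e+00]])}
wrist {'fx': 349.2059381432381, 'fy': 349.2059381432381, 'cx': 321.9145172065152, 'cy': 241.4790831000502, 'k1': 0.01064279948700692, 'tool_from_camera': array([[-1.19808450e-03,  9.56993394e-01,  2.90107236e-01,
         7.45199098e-02],
       [ 9.99999182e-01,  1.01638334e-03,  7.76993310e-04,
         4.56501943e-04],
       [ 4.48717303e-04,  2.90107929e-01, -9.56993829e-01,
        -1.41438836e-01],
       [ 0.00000000e+00,  0.00000000e+00,  0.00000000e+00,
         1.00000000e+00]])}
```

View pics/top0.png

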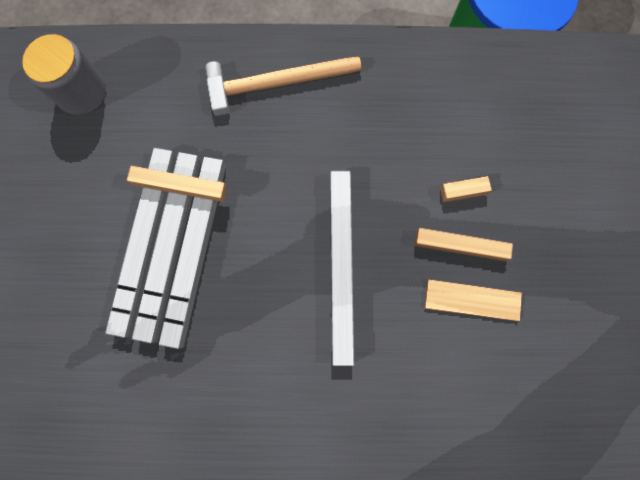

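View pics/scene0.png

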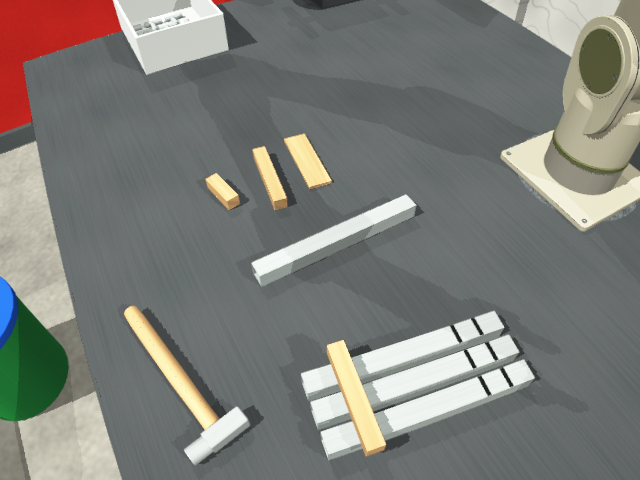

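View pics/wrist0.png

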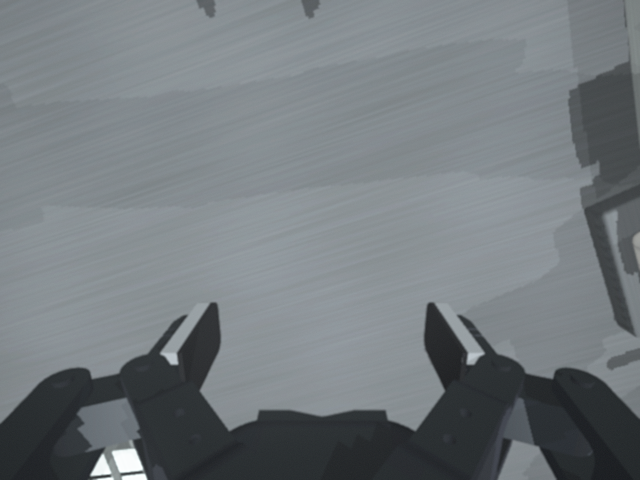

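The top view shows the layer on the left, with its black lines near (150,300) at the near end. The loose tube is centred near (342,268). The full-length square stick is the middle wood piece near (465,244), with the short offcut above it and the wide lath below. Next I'll measure them.

```bash
cat > h.py <<'E'
import numpy as np,cv2
from workcell import manip
from scipy.spatial.transform import Rotation as R
def pose(c,tool=None):
    if 'view' in c: return np.linalg.inv(c['view'])
    o=tool; T=np.eye(4);T[:3,:3]=R.from_quat(o['ee_rot']).as_matrix();T[:3,3]=o['position']
    return T@c['tool_from_camera']
def cast(name,px,z,obs=None):
    c=manip.calibration(name);K=np.array([[c['fx'],0,c['cx']],[0,c['fy'],c['cy']],[0,0,1]])
    p=cv2.undistortPoints(np.array(px,float).reshape(-1,1,2),K,np.array([c['k1'],0,0,0.])).reshape(-1,2)
    T=pose(c,obs);d=np.c_[p[:,0],-p[:,1],-np.ones(len(p))]@T[:3,:3].T
    s=(z-T[2,3])/d[:,2];return T[:3,3]+d*s[:,None]
def proj(name,X,obs=None):
    c=manip.calibration(name);V=np.linalg.inv(pose(c,obs))
    X=np.atleast_2d(X)@V[:3,:3].T+V[:3,3];a=np.c_[X[:,0],-X[:,1]]/-X[:,2:]
    a=a*(1+c['k1']*(a**2).sum(1))[:,None];return a*[c['fx'],c['fy']]+[c['cx'],c['cy']]
E
python3 - <<'E'
from h import *
im=cv2.imread('pics/top0.png');hsv=cv2.cvtColor(im,cv2.COLOR_BGR2HSV)
wood=((hsv[...,0]>8)&(hsv[...,0]<30)&(hsv[...,1]>70)&(hsv[...,2]>185)).astype(np.uint8)
st=((hsv[...,1]<40)&(hsv[...,2]>150)).astype(np.uint8)
for nm,m,z in(('wood',wood,None),('steel',st,.03)):
    m=cv2.morphologyEx(m,cv2.MORPH_OPEN,np.ones((3,3)))
    n,l,s,c=cv2.connectedComponentsWithStats(m)
    for i in range(1,n):
        if s[i,4]<80: continue
        pts=np.argwhere(l==i)[:,::-1]
        r=cv2.minAreaRect(pts.astype(np.float32));b=cv2.boxPoints(r)
        for zz in ((.025,.055) if z is None else (.03,)):
            w=cast('top',b,zz);L=np.linalg.norm(np.diff(w[:3],axis=0),axis=1)
            k=L.argmax();d=w[k+1]-w[k];print(nm,s[i,4],c[i].round(1),'z',zz,'ctr',w.mean(0).round(4),'L',L.round(4),'ang',np.degrees(np.arctan2(d[1],d[0])).round(1))
cv2.imwrite('pics/crop0.png',cv2.resize(im[140:360,90:530],None,fx=1.8,fy=1.8))
cv2.imwrite('pics/crop1.png',cv2.resize(np.hstack([wood,st])[140:360]*255,(800,138)))
E
```

```text
wood 1878 [47.8 57.6] z 0.025 ctr [0.8669 0.431  0.025 ] L [0.0916 0.0888] ang -91.4
wood 1878 [47.8 57.6] z 0.055 ctr [0.8484 0.4117 0.055 ] L [0.0879 0.0852] ang -91.4
wood 1443 [295.8  72.8] z 0.025 ctr [0.8361 0.0082 0.025 ] L [0.2331 0.0213] ang -77.8
wood 1443 [295.8  72.8] z 0.055 ctr [0.8189 0.0062 0.055 ] L [0.2236 0.0205] ang -77.8
wood 1468 [175.  181.5] z 0.025 ctr [0.6455 0.1921 0.025 ] L [0.0263 0.1579] ang -100.3
wood 1468 [175.  181.5] z 0.055 ctr [0.6361 0.1826 0.055 ] L [0.0252 0.1514] ang -100.3
wood 671 [466.8 186.9] z 0.025 ctr [ 0.6419 -0.2756  0.025 ] L [0.0754 0.0246] ang -79.0
wood 671 [466.8 186.9] z 0.055 ctr [ 0.6326 -0.266   0.055 ] L [0.0723 0.0236] ang -79.0
wood 1482 [464.4 243. ] z 0.025 ctr [ 0.5506 -0.2679  0.025 ] L [0.025  0.1504] ang -99.0
wood 1482 [464.4 243. ] z 0.055 ctr [ 0.5451 -0.2586  0.055 ] L [0.024  0.1443] ang -99.0
wood 2689 [473.3 299.8] z 0.025 ctr [ 0.4622 -0.2784  0.025 ] L [0.0441 0.1482] ang -97.3
wood 2689 [473.3 299.8] z 0.055 ctr [ 0.4603 -0.2687  0.055 ] L [0.0423 0.1422] ang -97.3
steel 178 [430.3   4.4] z 0.03 ctr [ 0.966
[... 553 characters left out ...]
2 ] ang -9.7
steel 1911 [164.9 243.3] z 0.03 ctr [0.5461 0.1988 0.03  ] L [0.1565 0.0318] ang -9.6
steel 1927 [191.  248.3] z 0.03 ctr [0.5388 0.1575 0.03  ] L [0.1568 0.0314] ang -9.8
steel 375 [123.5 299.1] z 0.03 ctr [0.4565 0.2573 0.03  ] L [0.029  0.0313] ang -100.0
steel 383 [149.9 304.4] z 0.03 ctr [0.449  0.2158 0.03  ] L [0.0298 0.0303] ang -102.7
steel 380 [176.5 309.6] z 0.03 ctr [0.4418 0.1745 0.03  ] L [0.0288 0.0303] ang -100.2
steel 461 [117.3 323.5] z 0.03 ctr [0.4194 0.2638 0.03  ] L [0.0349 0.0315] ang -8.4
steel 450 [143.8 329.1] z 0.03 ctr [0.4118 0.2226 0.03  ] L [0.0346 0.0304] ang -8.5
steel 462 [170.7 334.6] z 0.03 ctr [0.4045 0.181  0.03  ] L [0.0349 0.0303] ang -9.4
```

View pics/crop0.png

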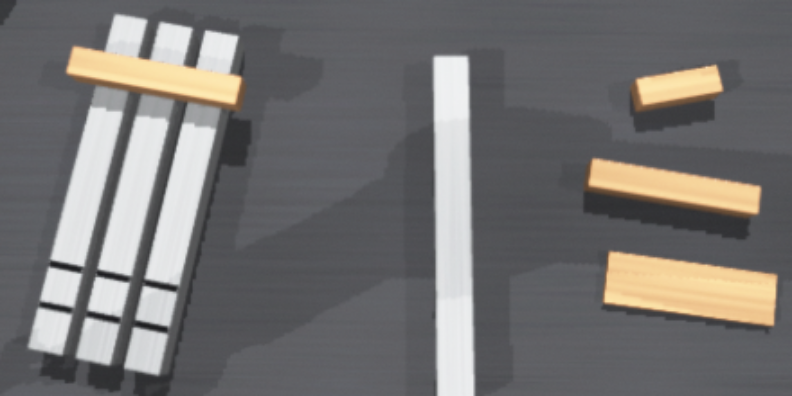

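View pics/crop1.png

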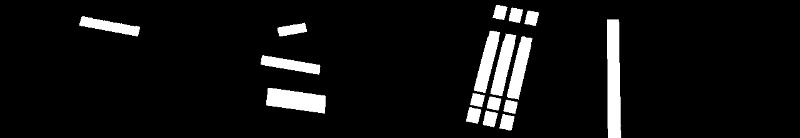

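Every size checks out: the stick measures 150×25 and the tube 300×30, and the far stick sits exactly where the layer frame predicts it. The stick is at (0.5506, -0.2679), the mark at (0.449, 0.216), the tube at (0.5136, -0.0743), and the layer's x axis is at -10.1°. Now I'll work out the rows.

```bash
cat > goal.py <<'E'
import sys
from h import *
# goal.py x y z jawdeg  : row from current pose to tool-down pose with jaw (tool y) along jawdeg
o=manip.get_obs();R0=R.from_quat(o['ee_rot']);print('now',o['clock'],o['position'].round(4),'jaw',np.degrees(np.arctan2(*R0.as_matrix()[1::-1,1])).round(2),'tilt',np.degrees(np.arccos(-R0.as_matrix()[2,2])).round(2),'q',o['joint_pos'].round(2),'F',o['ft_force'].round(1),'w',(o['grip_width']*.0854).round(4))
for g in sys.argv[1:]:
    x,y,z,a=map(float,g.split(','));a=np.radians(a)
    yt=np.array([np.cos(a),np.sin(a),0]);zt=np.array([0,0,-1.]);Rt=np.c_[np.cross(yt,zt),yt,zt]
    print(g,R0.inv().apply(np.array([x,y,z])-o['position']).round(4),(R0.inv()*R.from_matrix(Rt)).as_rotvec().round(4))
E
python3 goal.py 0.50,0.20,0.2,30 0.5506,-0.2679,0.1,-9
```

```text
Traceback (most recent call last):
  File "goal.py", line 4, in <module>
    o=manip.get_obs();R0=R.from_quat(o['ee_rot']);print('now',o['clock'],o['position'].round(4),'jaw',np.degrees(np.arctan2(*R0.as_matrix()[1::-1,1])).round(2),'tilt',np.degrees(np.arccos(-R0.as_matrix()[2,2])).round(2),'q',o['joint_pos'].round(2),'F',o['ft_force'].round(1),'w',(o['grip_width']*.0854).round(4))
                                                                                                                                                                                                                                                                                       ^^^^^^^^^^^^^^^^^^^^^^^^^^^^^
AttributeError: 'float' object has no attribute 'round'
```

```bash
sed -i "s/(o\['grip_width'\]\*.0854).round(4)/round(o['grip_width']*.0854,4)/" goal.py
python3 goal.py 0.50,0.20,0.2,30 0.5506,-0.2679,0.1,-9
```

```text
now 0.15 [0.1928 0.5942 0.2307] jaw 72.02 tilt 0.06 q [-1.28  0.33 -0.06  1.46  0.02  1.35 -0.09] F [-0.4  0.6  0.3] w 0.0854
0.50,0.20,0.2,30 [-0.4139 -0.2801  0.031 ] [-1.000e-03  5.000e-04  7.334e-01]
0.5506,-0.2679,0.1,-9 [-0.6064 -0.7094  0.1315] [-9.0000e-04  8.0000e-04  1.4141e+00]
```

```bash
python3 -m handwheel '[[[-0.05,-0.035,0.004,0,0,0.09,0.06],[-0.1,-0.07,0.008,0,0,0.18,0.06],[-0.15,-0.105,0.012,0,0,0.27,0.06],[-0.2,-0.14,0.016,0,0,0.36,0.06],[-0.25,-0.175,0.02,0,0,0.45,0.06],[-0.3,-0.21,0.024,0,0,0.54,0.06],[-0.36,-0.245,0.028,0,0,0.64,0.06],[-0.414,-0.28,0.031,0,0,0.733,0.06]]]' 40; python3 goal.py 0.5506,-0.2679,0.1,-9
```

```text
clock: 1.15
position: [0.4955, 0.2057, 0.2006]
ee_rot: [0.501, 0.865, 0.0, -0.0]
ft_force: [0.7, 0.5, 0.3]
grip_width: 0.704
now 1.15 [0.4955 0.2057 0.2006] jaw 29.86 tilt 0.02 q [-0.77  0.15  0.33  1.76 -0.05  1.24  0.09] F [0.7 0.5 0.3] w 0.0601
0.5506,-0.2679,0.1,-9 [-0.4382 -0.1881  0.1005] [ 2.000e-04 -3.000e-04  6.783e-01]
```

```bash
python3 -m handwheel '[[[-0.055,-0.024,0.01,0,0,0.085,0.06],[-0.11,-0.048,0.02,0,0,0.17,0.06],[-0.165,-0.072,0.03,0,0,0.255,0.06],[-0.22,-0.096,0.04,0,0,0.34,0.06],[-0.275,-0.12,0.05,0,0,0.425,0.06],[-0.33,-0.144,0.06,0,0,0.51,0.06],[-0.385,-0.168,0.07,0,0,0.595,0.06],[-0.43,-0.186,0.08,0,0,0.677,0.06]]]' 40; 
python3 -m handwheel '[[[0,0,0,0,0,0,0.06],[0,0,0,0,0,0,0.06]]]' 40; python3 goal.py 0.5506,-0.2679,0.1,-9 0.5506,-0.2679,0.005,-9
python3 - <<'E'
from h import *
o=manip.get_obs();im=manip.camera('wrist');cv2.imwrite('pics/w1.png',im)
hsv=cv2.cvtColor(im,cv2.COLOR_BGR2HSV)
m=((hsv[...,0]>8)&(hsv[...,0]<30)&(hsv[...,1]>70)&(hsv[...,2]>150)).astype(np.uint8)
m=cv2.morphologyEx(m,cv2.MORPH_OPEN,np.ones((5,5)));n,l,s,c=cv2.connectedComponentsWithStats(m)
for i in range(1,n):
    if s[i,4]<300: continue
    b=cv2.boxPoints(cv2.minAreaRect(np.argwhere(l==i)[:,::-1].astype(np.float32)))
    w=cast('wrist',b,.025,o);print(s[i],w.mean(0).round(4),np.linalg.norm(np.diff(w[:3],axis=0),axis=1).round(4))
E
```

```text
clock: 2.15
position: [0.5484, -0.2605, 0.1203]
ee_rot: [0.76, 0.65, -0.0, 0.0]
ft_force: [1.0, 0.2, 0.3]
grip_width: 0.705
clock: 2.4
position: [0.5487, -0.2575, 0.1204]
ee_rot: [0.759, 0.651, -0.0, -0.0]
ft_force: [-0.1, 0.1, 0.4]
grip_width: 0.703
now 2.4 [ 0.5487 -0.2575  0.1204] jaw -8.73 tilt 0.05 q [-0.17  0.44  0.68  1.68 -0.3   1.13  0.44] F [-0.1  0.1  0.4] w 0.0601
0.5506,-0.2679,0.1,-9 [-0.01    0.0035  0.0203] [-0.0007 -0.0005  0.0047]
0.5506,-0.2679,0.005,-9 [-0.0101  0.0036  0.1153] [-0.0007 -0.0005  0.0047]
[321 151  18  59 759] [ 0.56   -0.2133  0.025 ] [0.0112 0.0387]
[ 188  191   62  138 4931] [ 0.4734 -0.2578  0.025 ] [0.0411 0.1035]
[ 423  200   40  100 1068] [ 0.6328 -0.2758  0.025 ] [0.0134 0.0781]
[460 216  23  78 673] [ 0.6508 -0.2812  0.025 ] [0.0081 0.0611]
```

View pics/w1.png

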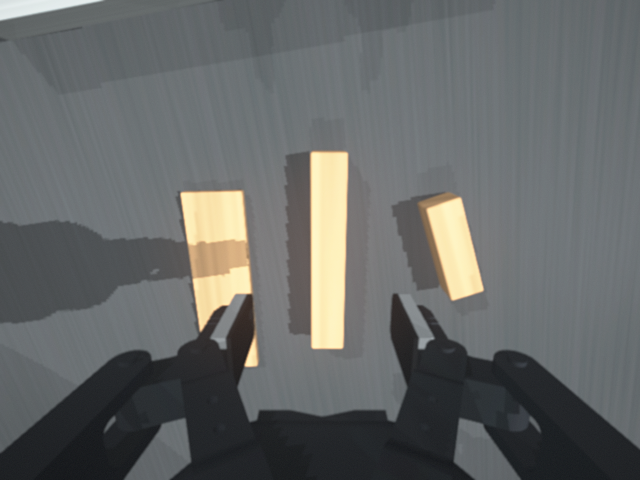

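The wrist view shows the stick between the pads, with top-face corners at about (310,152), (349,152), (344,348) and (311,348). I'll check that against the top view.

```bash
python3 - <<'E'
from h import *
o=manip.get_obs()
w=cast('wrist',[(310,152),(349,152),(344,348),(311,348)],.025,o);print(w.round(4),w.mean(0));d=w[0]+w[1]-w[2]-w[3];print(np.degrees(np.arctan2(d[1],d[0])),np.linalg.norm(d)/2)
E
```

```text
[[ 0.5503 -0.1921  0.025 ]
 [ 0.5757 -0.196   0.025 ]
 [ 0.5526 -0.3426  0.025 ]
 [ 0.5271 -0.3387  0.025 ]] [ 0.55144173 -0.26735121  0.025     ]
81.02901415645802 0.14848455720209758
```

The two views agree to within 1 mm, so I'll descend and grip.

```bash
python3 -m handwheel '[[[-0.01,0.004,0.03,0,0,0.005,0.06],[-0.01,0.004,0.075,0,0,0.005,0.06],[-0.01,0.004,0.1,0,0,0.005,0.06],[-0.01,0.004,0.115,0,0,0.005,0.06],[-0.01,0.004,0.115,0,0,0.005,0.06],[-0.01,0.004,0.115,0,0,0.005,0.01],[-0.01,0.004,0.115,0,0,0.005,0.01],[-0.01,0.004,0.115,0,0,0.005,0.01]]]' 40;python3 goal.py 0.449,0.2158,0.12,-10.1
python3 -m handwheel '[[[0,0,0,0,0,0,0.01],[0,0,0,0,0,0,0.01]]]'
```

```text
clock: 3.45
position: [0.552, -0.2688, 0.007]
ee_rot: [0.761, 0.649, 0.001, 0.001]
ft_force: [-0.2, 1.2, 6.7]
grip_width: 0.282
now 3.45 [ 0.552  -0.2688  0.007 ] jaw -9.05 tilt 0.12 q [-0.09  0.59  0.61  1.73 -0.4   0.94  0.52] F [-0.2  1.2  6.7] w 0.0241
0.449,0.2158,0.12,-10.1 [ 0.4624 -0.1777 -0.1133] [ 0.0022 -0.0001  0.0184]
clock: 3.7
position: [0.552, -0.2688, 0.007]
ee_rot: [0.761, 0.649, 0.001, 0.001]
ft_force: [-0.1, 1.4, 6.4]
grip_width: 0.282
```

```bash
python3 -m handwheel '[[[0,0,-0.05,0,0,0,0.01],[0.03,-0.01,-0.11,0,0,0.005,0.01],[0.085,-0.032,-0.12,0,0,0.01,0.01],[0.14,-0.054,-0.12,0,0,0.015,0.01],[0.195,-0.076,-0.12,0,0,0.018,0.01],[0.25,-0.098,-0.12,0,0,0.018,0.01],[0.305,-0.12,-0.12,0,0,0.018,0.01],[0.35,-0.138,-0.12,0,0,0.018,0.01]]]';python3 goal.py 0.449,0.2165,0.08,-10.1
```

```text
clock: 4.7
position: [0.4692, 0.1012, 0.1263]
ee_rot: [0.766, 0.643, 0.001, -0.0]
ft_force: [0.6, 0.5, -0.1]
grip_width: 0.28
now 4.7 [0.4692 0.1012 0.1263] jaw -10.02 tilt 0.09 q [-0.81  0.1   0.54  1.99 -0.06  1.07 -0.42] F [ 0.6  0.5 -0.1] w 0.0239
0.449,0.2165,0.08,-10.1 [ 0.11   -0.04    0.0464] [ 0.0007 -0.0014  0.0015]
```

```bash
python3 -m handwheel '[[[0.04,-0.015,0.0,0,0,0,0.01],[0.08,-0.03,0.01,0,0,0,0.01],[0.105,-0.04,0.025,0,0,0,0.01],[0.11,-0.04,0.046,0,0,0,0.01],[0.11,-0.04,0.046,0,0,0,0.01],[0.11,-0.04,0.046,0,0,0,0.01]]]';python3 goal.py 0.449,0.2165,0.038,-10.1
python3 - <<'E'
from h import *
cv2.imwrite('pics/t2.png',manip.camera('top')[150:400,50:370].repeat(2,0).repeat(2,1));cv2.imwrite('pics/s2.png',manip.camera('scene'));cv2.imwrite('pics/w2.png',manip.camera('wrist'))
E
```

```text
clock: 5.45
position: [0.4503, 0.2136, 0.0806]
ee_rot: [0.767, 0.642, 0.0, 0.0]
ft_force: [0.3, 0.2, 0.5]
grip_width: 0.285
now 5.45 [0.4503 0.2136 0.0806] jaw -10.14 tilt 0.04 q [-0.93  0.21  0.44  1.98 -0.11  0.97 -0.62] F [0.3 0.2 0.5] w 0.0244
0.449,0.2165,0.038,-10.1 [ 0.0026 -0.0018  0.0426] [ 0.0006 -0.0005 -0.0008]
```

View pics/w2.png

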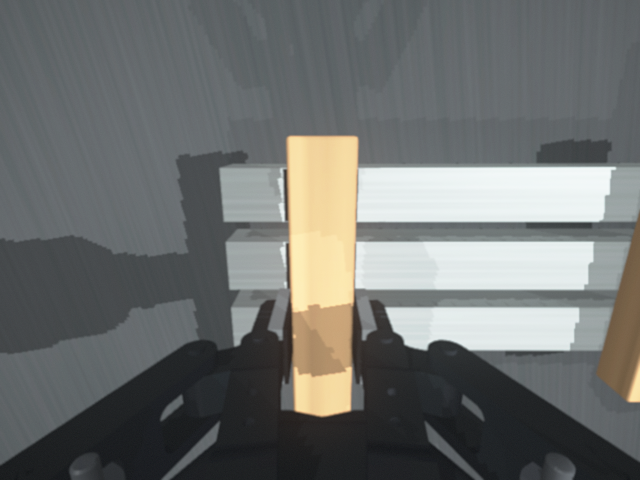

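View pics/s2.png

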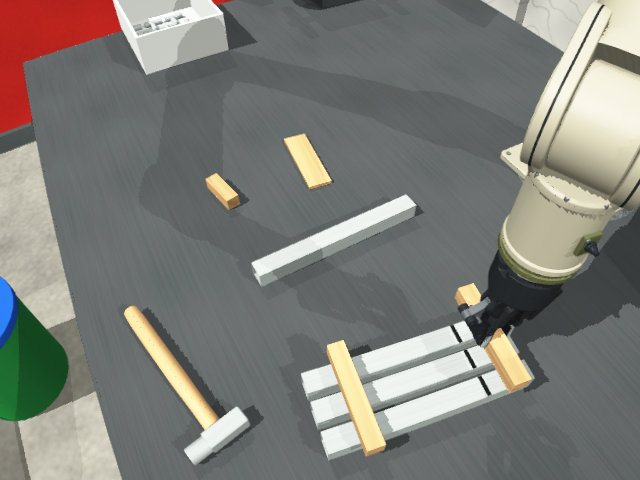

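The wrist and scene views show the stick held square across the tubes, over the line pair. I'll lower it gently.

```bash
python3 -m handwheel '[[[0.003,-0.002,0.02,0,0,0,0.01],[0.003,-0.002,0.032,0,0,0,0.01],[0.003,-0.002,0.038,0,0,0,0.01],[0.003,-0.002,0.041,0,0,0,0.01],[0.003,-0.002,0.043,0,0,0,0.01],[0.003,-0.002,0.043,0,0,0,0.01]]]';python3 goal.py 0.449,0.2165,0.037,-10.1
```

```text
clock: 6.35
position: [0.4486, 0.2175, 0.037]
ee_rot: [0.767, 0.642, 0.0, -0.0]
ft_force: [-0.5, -0.3, -0.3]
grip_width: 0.275
now 6.35 [0.4486 0.2175 0.037 ] jaw -10.09 tilt 0.03 q [-0.92  0.28  0.42  2.01 -0.15  0.88 -0.59] F [-0.5 -0.3 -0.3] w 0.0235
0.449,0.2165,0.037,-10.1 [-0.0009  0.0006  0.    ] [ 0.0004 -0.0005  0.0002]
```

```bash
python3 -m handwheel '[[[0,0,0.001,0,0,0,0.01],[0,0,0.002,0,0,0,0.01],[0,0,0.002,0,0,0,0.01]]]'
```

```text
clock: 6.72
position: [0.4486, 0.2176, 0.0369]
ee_rot: [0.767, 0.642, 0.0, -0.001]
ft_force: [-11.7, -6.4, 30.2]
grip_width: 0.28
```

In contact at 30 N. I'll ease up, then release.

```bash
python3 -m handwheel '[[[0,0,-0.002,0,0,0,0.01],[0,0,-0.002,0,0,0,0.05],[0,0,-0.002,0,0,0,0.06],[0,0,-0.002,0,0,0,0.06],[0,0,-0.03,0,0,0,0.06],[0,0,-0.08,0,0,0,0.06],[0,0,-0.1,0,0,0,0.06]]]'
python3 - <<'E'
from h import *
cv2.imwrite('pics/w3.png',manip.camera('wrist'))
E
python3 goal.py 0.5136,-0.0743,0.12,90.5 0.5136,-0.0743,0.12,-89.5
```

```text
clock: 7.6
position: [0.4493, 0.2179, 0.1372]
ee_rot: [0.767, 0.642, 0.002, 0.0]
ft_force: [0.2, 1.1, -1.0]
grip_width: 0.702
now 7.65 [0.45   0.2183 0.1387] jaw -10.1 tilt 0.29 q [-0.96  0.13  0.45  1.93 -0.06  1.09 -0.66] F [2.5 1.4 2.6] w 0.0601
0.5136,-0.0743,0.12,90.5 [-0.277   0.1139  0.018 ] [ 0.0058  0.     -1.7558]
0.5136,-0.0743,0.12,-89.5 [-0.277   0.1139  0.018 ] [ 0.     -0.0055  1.3857]
```

View pics/w3.png

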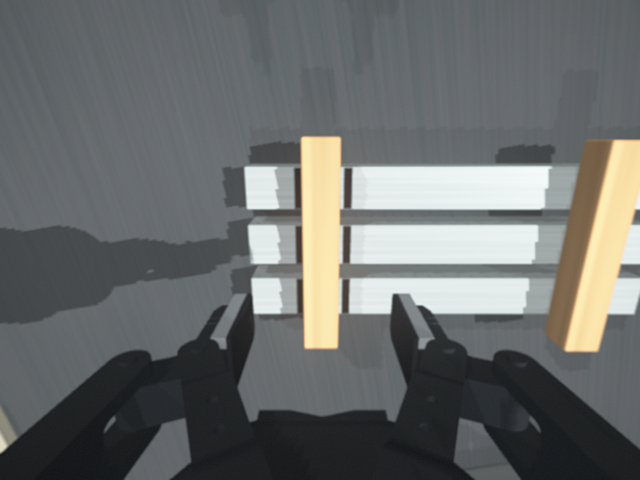

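The released stick lies flat, midway between the pen lines at about (320,240), with even black margins on both sides. On to the tube, with the jaw at -89.5° to keep joint 7 in range.

```bash
python3 -m handwheel '[[[-0.03,0.013,0,0,0,0.17,0.06],[-0.065,0.027,0,0,0,0.34,0.06],[-0.1,0.041,0,0,0,0.52,0.06],[-0.135,0.056,0,0,0,0.69,0.06],[-0.17,0.07,0,0,0,0.87,0.06],[-0.205,0.085,0,0,0,1.04,0.06],[-0.24,0.1,0,0,0,1.21,0.06],[-0.277,0.114,0,0,0,1.386,0.06]]]' 60
python3 -m handwheel '[[[0,0,0,0,0,0,0.06],[0,0,0,0,0,0,0.06]]]'
python3 goal.py 0.5136,-0.0743,0.008,-89.2
python3 - <<'E'
from h import *
o=manip.get_obs();im=manip.camera('wrist');cv2.imwrite('pics/w4.png',im)
t=manip.camera('top');cv2.imwrite('pics/t4.png',t)
E
```

```text
clock: 8.65
position: [0.5121, -0.0763, 0.1344]
ee_rot: [1.0, 0.002, -0.0, -0.0]
ft_force: [0.6, 0.7, 0.7]
grip_width: 0.703
clock: 8.9
position: [0.5119, -0.0746, 0.1343]
ee_rot: [1.0, 0.005, -0.0, -0.0]
ft_force: [-0.0, 1.4, 1.2]
grip_width: 0.702
now 8.9 [ 0.5119 -0.0746  0.1343] jaw -89.4 tilt 0.04 q [-0.65  0.21  0.8   1.9  -0.17  1.1  -1.35] F [-0.   1.4  1.2] w 0.0599
0.5136,-0.0743,0.008,-89.2 [ 0.0018 -0.0003  0.1263] [-0.0002  0.0007 -0.0034]
```

View pics/w4.png

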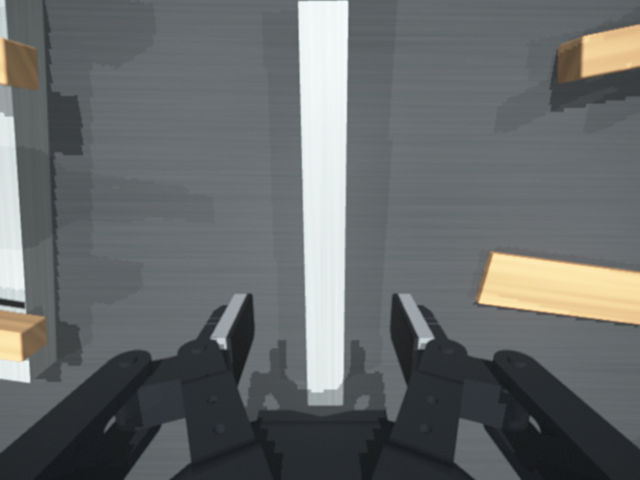

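View pics/t4.png

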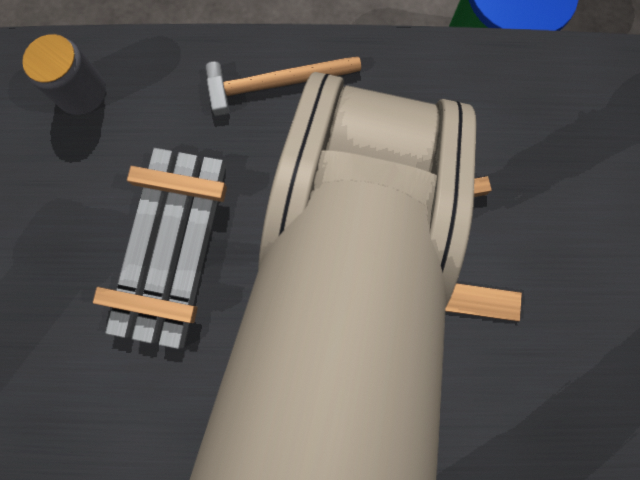

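The wrist view shows the tube centred between the pads, with its near end at row ~390. The top view shows the stick on the mark.

```bash
python3 - <<'E'
from h import *
o=manip.get_obs()
w=cast('wrist',[(299,2),(348,2),(345,389),(308,389)],.03,o);print(w.round(4),w.mean(0))
b=cast('top',cv2.boxPoints(((0,0),(0,0),0)),.055)
im=cv2.imread('pics/t4.png');hsv=cv2.cvtColor(im,cv2.COLOR_BGR2HSV)
m=((hsv[...,0]>5)&(hsv[...,0]<30)&(hsv[...,1]>70)&(hsv[...,2]>150)).astype(np.uint8);n,l,s,c=cv2.connectedComponentsWithStats(m)
for i in range(1,n):
    if s[i,4]>800 and s[i,0]<250:
        w=cast('top',cv2.boxPoints(cv2.minAreaRect(np.argwhere(l==i)[:,::-1].astype(np.float32))),.055);d=np.diff(w[:3],axis=0);L=np.linalg.norm(d,axis=1);k=L.argmax();print(w.mean(0).round(4),L.round(3),np.degrees(np.arctan2(d[k,1],d[k,0])))
E
python3 -m handwheel '[[[0.002,0,0.05,0,0,0,0.06],[0.002,0,0.09,0,0,0,0.06],[0.002,0,0.112,0,0,0,0.06],[0.002,0,0.126,0,0,0,0.06],[0.002,0,0.126,0,0,0,0.06],[0.002,0,0.126,0,0,0,0.01],[0.002,0,0.126,0,0,0,0.01],[0.002,0,0.126,0,0,0,0.01]]]' 70
python3 -m handwheel '[[[0,0,0,0,0,0,0.01],[0,0,0,0,0,0,0.01]]]'; python3 goal.py 0.5425,0.1991,0.13,-100.1
```

```text
[[ 0.6625 -0.0578  0.03  ]
 [ 0.6628 -0.0875  0.03  ]
 [ 0.3809 -0.0942  0.03  ]
 [ 0.3805 -0.0629  0.03  ]] [ 0.52167415 -0.07561702  0.03      ]
[0.8494 0.4126 0.055 ] [0.087 0.086] -38.695031617969576
[0.8206 0.0067 0.055 ] [0.223 0.016] -77.52207750728554
[0.6361 0.1826 0.055 ] [0.025 0.151] -100.16170677439885
[0.448  0.2183 0.055 ] [0.025 0.15 ] -100.05558419904277
clock: 10.0
position: [0.515, -0.0752, 0.01]
ee_rot: [1.0, 0.005, 0.001, -0.0]
ft_force: [-1.5, -0.1, 6.2]
grip_width: 0.336
clock: 10.25
position: [0.515, -0.0752, 0.01]
ee_rot: [1.0, 0.005, 0.001, -0.0]
ft_force: [-0.8, 1.0, 6.4]
grip_width: 0.338
now 10.25 [ 0.515  -0.0752  0.01  ] jaw -89.47 tilt 0.12 q [-0.55  0.43  0.71  1.98 -0.36  0.86 -1.2 ] F [-0.8  1.   6.4] w 0.0289
0.5425,0.1991,0.13,-100.1 [ 0.0302 -0.2741 -0.1198] [-0.0007 -0.002   0.1854]
```

The placed stick measures (0.448, 0.218), which is 2.7 mm and about 0.1° off the mark. The tube is gripped at its width, so I'll lift and carry it.

```bash
python3 -m handwheel '[[[0,0,-0.02,0,0,0,0.01],[0,0,-0.06,0,0,0,0.01],[0,-0.02,-0.1,0,0,0.02,0.01],[0.005,-0.06,-0.12,0,0,0.05,0.01],[0.01,-0.11,-0.12,0,0,0.09,0.01],[0.02,-0.16,-0.12,0,0,0.13,0.01],[0.025,-0.21,-0.12,0,0,0.16,0.01],[0.03,-0.25,-0.12,0,0,0.185,0.01]]]'
python3 -m handwheel '[[[0,-0.02,0,0,0,0,0.01],[0,-0.022,0,0,0,0,0.01],[0,-0.022,0,0,0,0,0.01]]]'
python3 goal.py 0.544,0.1988,0.08,-100.1
python3 - <<'E'
from h import *
cv2.imwrite('pics/t5.png',manip.camera('top'));cv2.imwrite('pics/s5.png',manip.camera('scene'));cv2.imwrite('pics/w5.png',manip.camera('wrist'))
E
```

```text
clock: 11.25
position: [0.5415, 0.1772, 0.1299]
ee_rot: [0.996, -0.088, 0.0, -0.0]
ft_force: [0.2, 0.4, -4.3]
grip_width: 0.334
clock: 11.62
position: [0.5459, 0.1949, 0.1291]
ee_rot: [0.996, -0.089, 0.0, 0.0]
ft_force: [-0.0, -0.1, -5.7]
grip_width: 0.332
now 11.625 [0.5459 0.1949 0.1291] jaw -100.19 tilt 0.04 q [-0.99  0.37  0.7   1.74 -0.26  1.13 -1.96] F [-0.  -0.1 -5.7] w 0.0284
0.544,0.1988,0.08,-100.1 [-0.0025 -0.0035  0.0491] [ 0.0006 -0.0002 -0.0015]
```

View pics/s5.png

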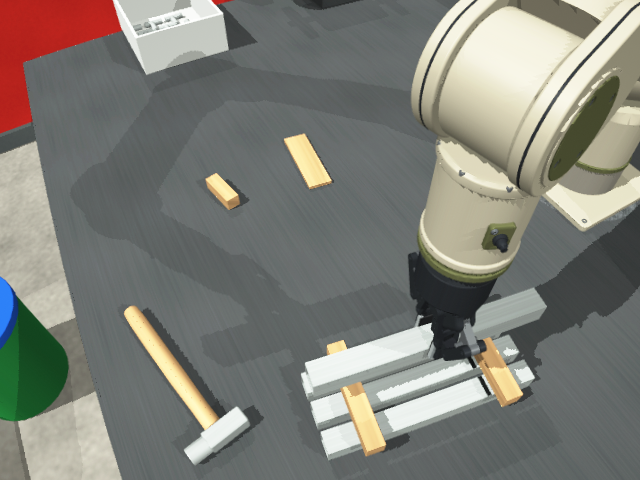

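View pics/w5.png

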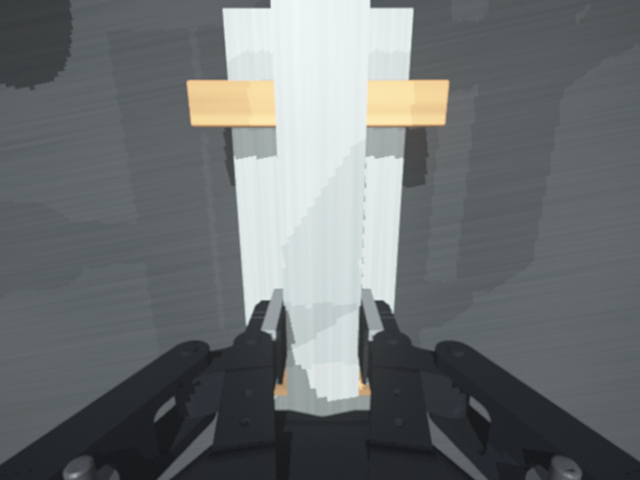

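View pics/t5.png

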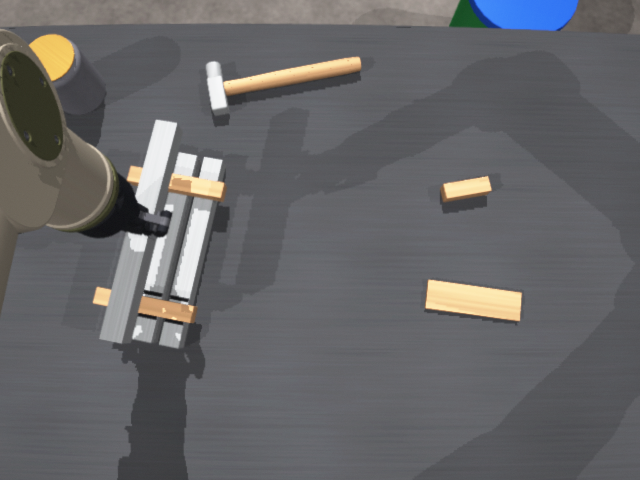

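All views show the tube held level above the middle tube, and its 5.7 N weight registers. I expect contact at TCP z ≈ 0.065, so I'll lower it gently.

```bash
python3 -m handwheel '[[[-0.001,-0.002,0.02,0,0,0,0.01],[-0.002,-0.003,0.04,0,0,0,0.01],[-0.002,-0.003,0.052,0,0,0,0.01],[-0.002,-0.003,0.058,0,0,0,0.01],[-0.002,-0.003,0.06,0,0,0,0.01],[-0.002,-0.003,0.061,0,0,0,0.01],[-0.002,-0.003,0.062,0,0,0,0.01],[-0.002,-0.003,0.062,0,0,0,0.01]]]';python3 goal.py 0.544,0.1988,0.065,-100.1
```

```text
clock: 12.78
position: [0.5444, 0.2001, 0.067]
ee_rot: [0.996, -0.088, 0.0, -0.0]
ft_force: [0.5, 0.3, -4.6]
grip_width: 0.332
now 12.775 [0.5444 0.2001 0.067 ] jaw -100.09 tilt 0.03 q [-0.97  0.44  0.66  1.79 -0.32  1.01 -1.93] F [ 0.5  0.3 -4.6] w 0.0284
0.544,0.1988,0.065,-100.1 [-0.0002  0.0013  0.002 ] [-0.0004 -0.0003  0.0001]
```

```bash
python3 -m handwheel '[[[0,0.001,0.001,0,0,0,0.01],[0,0.001,0.0015,0,0,0,0.01],[0,0.001,0.002,0,0,0,0.01],[0,0.001,0.002,0,0,0,0.01]]]'
```

```text
clock: 13.28
position: [0.5441, 0.199, 0.065]
ee_rot: [0.996, -0.088, -0.0, -0.0]
ft_force: [-4.0, -0.7, 1.8]
grip_width: 0.332
```

Contact is made at 0.065 with the weight taken up, so I'll release.

```bash
python3 -m handwheel '[[[0,0,0,0,0,0,0.035],[0,0,0,0,0,0,0.045],[0,0,0,0,0,0,0.06],[0,0,0,0,0,0,0.06],[0,0,-0.02,0,0,0,0.06],[0,0,-0.07,0,0,0,0.06],[0,0,-0.13,0,0,0,0.06],[0,0,-0.15,0,0,0,0.06]]]'
python3 - <<'E'
from h import *
cv2.imwrite('pics/w6.png',manip.camera('wrist'))
E
python3 goal.py 0.45,-0.2,0.22,-100
```

```text
clock: 14.28
position: [0.5457, 0.1989, 0.22]
ee_rot: [0.996, -0.088, 0.003, -0.002]
ft_force: [0.2, 0.6, -0.5]
grip_width: 0.697
now 14.325 [0.5461 0.1992 0.2211] jaw -100.14 tilt 0.43 q [-1.03  0.28  0.73  1.64 -0.19  1.3  -2.02] F [1.2 0.4 1.8] w 0.0604
0.45,-0.2,0.22,-100 [-0.0243  0.4099 -0.0012] [-0.0052 -0.0054 -0.0024]
```

View pics/w6.png

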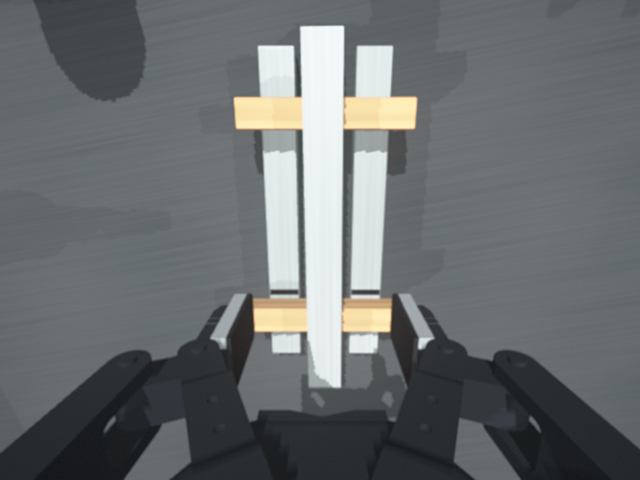

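The tube lies on both sticks over the middle tube. I'll clear the view for a final check.

```bash
python3 -m handwheel '[[[0,0.05,0,0,0,0,0.06],[-0.005,0.1,0,0,0,0,0.06],[-0.01,0.15,0,0,0,0,0.06],[-0.01,0.2,0,0,0,0,0.06],[-0.015,0.25,0,0,0,0,0.06],[-0.02,0.3,0,0,0,0,0.06],[-0.02,0.35,0,0,0,0,0.06],[-0.02,0.38,0,0,0,0,0.06]]]'
python3 -m handwheel '[[[0,0,0,0,0,0,0.06],[0,0,0,0,0,0,0.06]]]'
python3 - <<'E'
from h import *
im=manip.camera('top');cv2.imwrite('pics/t7.png',im);sc=manip.camera('scene');cv2.imwrite('pics/s7.png',sc)
hsv=cv2.cvtColor(im,cv2.COLOR_BGR2HSV)
st=((hsv[...,1]<40)&(hsv[...,2]>150)).astype(np.uint8)
n,l,s,c=cv2.connectedComponentsWithStats(st)
for i in range(1,n):
    if s[i,4]>1500 and s[i,0]<300:
        w=cast('top',cv2.boxPoints(cv2.minAreaRect(np.argwhere(l==i)[:,::-1].astype(np.float32))),.085);d=np.diff(w[:3],axis=0);L=np.linalg.norm(d,axis=1);k=L.argmax();print(s[i],w.mean(0).round(4),L.round(3),np.degrees(np.arctan2(d[k,1],d[k,0])))
u=np.array([np.cos(np.radians(-10.1)),np.sin(np.radians(-10.1)),0]);v=np.array([-u[1],u[0],0]);C=np.array([.5425,.1991,.085])
P=[C+a*.15*u+b*.015*v for a,b in((-1,-1),(-1,1),(1,1),(1,-1))]
for nm,i in(('top',im),('scene',sc)):
    cv2.polylines(i,[proj(nm,np.array(P)).round().astype(np.int32)],True,(0,0,255),1)
cv2.imwrite('pics/o7.png',np.hstack([cv2.resize(im[100:380,60:280],None,fx=1.6,fy=1.6),cv2.resize(sc[260:480,270:570],(400,448))]))
E
```

```text
clock: 15.32
position: [0.4568, -0.1743, 0.2154]
ee_rot: [0.996, -0.089, 0.0, -0.001]
ft_force: [0.1, 0.6, -0.2]
grip_width: 0.702
clock: 15.58
position: [0.4579, -0.171, 0.2149]
ee_rot: [0.996, -0.088, 0.0, -0.0]
ft_force: [-0.1, 0.1, -0.2]
grip_width: 0.702
[ 106  139   81  205 5894] [0.5455 0.2102 0.085 ] [0.304 0.053] -8.965479195949783
[ 171  207   39   91 1733] [0.5227 0.1435 0.085 ] [0.131 0.028] -10.047644349186442
```

View pics/o7.png

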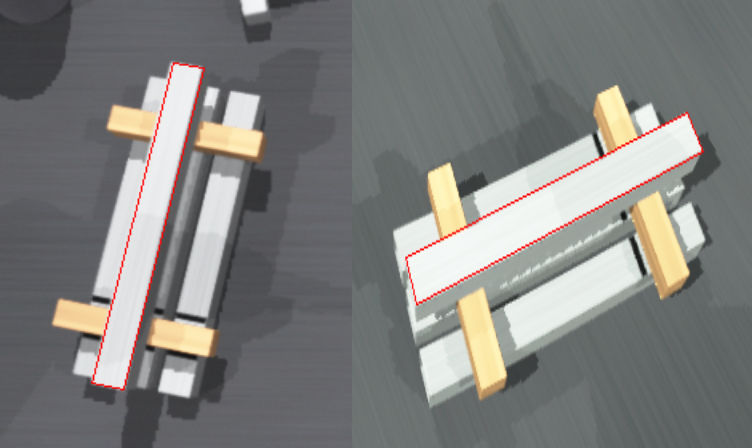

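View pics/s7.png

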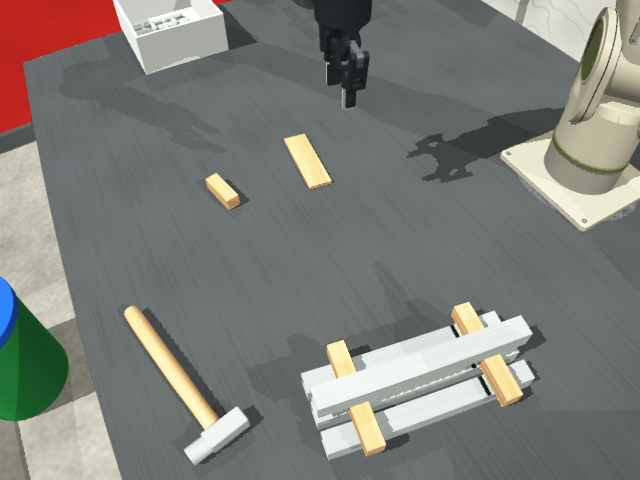

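In both views the tube's top face matches the ideal outline at z = 0.085 to within about a pixel, and the sticks are undisturbed. The gripper is well clear of everything, so I'll hand in.

```bash
python3 -c "
from workcell import manip
print(manip.hand_in())"
```

```text
the job is handed in; nothing more can be done
None
```

I placed the full-length square stick on the pen mark and set the loose tube on both sticks above the middle tube. I handed in at about 15.7 s of the 48 s; no verdict was reported.

**Stick:** after release it measured about 2.7 mm and 0.1° off the mark, lying flat across all three tubes. That measurement is from before the tube went on. Afterwards I checked the stick only by eye, and it looked undisturbed.

**Tube:** it was lowered until the sticks took its weight (wrist force went from -4.6 N to +1.8 N at TCP height 0.065 m), then released. In both the top and scene views its top face matches the ideal outline (centred, in line, 85 mm above the bench) to about a pixel. The gripper ended well clear of everything.

**Checks that disagreed:**
- The final automatic blob measurement of the tube merged it with a lower-layer tube (53 mm wide), so I set it aside and used the outline check.
- Before the pick-up, the wrist view's near-end reading of the tube was short, because the gripper and its shadow hid that end. The far end agreed with the top view to about 1 mm.
- While the stick was being set down, the contact force briefly reached about 30 N. I eased off before opening the fingers.

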